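# Unclip the diffuser of the long hood lamp

## Task

Two hood lamps taken down for service lie face up on the kitchen bench, each with a white diffuser that is hinged on one long edge and clipped on the other. On the longer lamp, squeeze the black release tab inward against the white rib beside it, swing the diffuser up out of its frame to about 45 degrees or more, and leave it standing open. Leave the shorter lamp shut.

Things in the scene. Friction and masses are not known exactly. Their poses are not given: they have to be found in the camera images.
- long_clip (a point): Grip point of the LONG lamp's clip: a white rib and black tab sticking out 40 mm past its edge away from the robot, 22 mm tall, top 56 mm above the bench, free below. Lies half-way up, 23 mm outside the frame, mid-way in the PRESSED clip; moves with the diffuser. Shut: x level from hinge to clip, y from rib to tab, z up. Hinge axis: parallel to y through x -133, z +2 mm. Grip along y.
- long_cover (a joint): Opening of the long lamp's diffuser, rad: 0 shut (caught until the tab is pressed), grows as the clip edge swings up and over towards the robot, stop 1.4. Its hinge lies on the robot's side; up to 6 N at the clip lifts it and it stays where left. Lamp 220 mm long, 110 wide, 58 high, fixed to the bench, grey metal frame on a black mat.
- long_tab (a joint): Travel of the long lamp's black tab, m: 0 at rest (springs back), 0.008 fully pressed towards the white rib; past 0.003 the diffuser is free. 2 N at rest, 7 N fully in; a 20 N squeeze is fine. Outer faces in long_clip's y: rib -13 mm (fixed), tab +21 at rest, +13 pressed (34, then 26 mm over both). Tab and rib are about 30 mm clear of other things.
- short_cover (a joint): Opening of the SHORT lamp's diffuser, rad: 0 shut. To stay shut. This lamp is alike but only 130 mm long; it lies on the other side of the bench's middle.
Things that resemble listed ones, but are neither listed nor needed, are in the scene too. What is shaped like the part that bears short_cover but yellow is not meant.

How it is judged:
By the outcome, as a careful person would: the job done as asked, in the order asked, and still so for the second after the job is handed in, with the robot touching nothing.
It also fails if it takes over 32 s, if anything falls off the work surface, if the arm or the gripper's body presses on something with over 40 N, if the wrist force passes 120 N, or if a joint passes its speed limit or range.

## Robot

A 6-joint arm with a two-finger parallel gripper is mounted at the origin on the work surface. World frame = base frame: x ahead of the robot, y to its left, z up, the work surface at z = 0. Lengths are in m, angles in rad, forces in N, time in s.
With the tool pointing down it reaches from about 0.325 to 0.85 m from the base axis. Payload 4.4 kg.
Tool frame: the origin (TCP) lies at the very end of the fingers, on their centre line; the grasp point (between the pads) lies 19 mm behind it; z points along the fingers, y is the direction in which the jaws open and shut (so a half turn about z gives the same grasp; the last joint's range is limited). The gripper opens to 94 mm and grips with 3 to 60 N. Pads are 16 mm wide; open, the fingers measure 119 mm over their backs; the gripper's body (75 mm by 177 mm) begins 78 mm behind the grasp point.
Start: joints at [1.192, 0.207, 1.542, -0, 1.393, -0.15], TCP at [0.13, 0.56, 0.205] pointing down, gripper open.
Joint ranges: [-2.73, 2.73], [-0.86, 2.22], [0.23, 2.46], [-1.11, 4.25], [0.08, 2.63], [-2.82, 2.82]. Speed limits (rad/s): [2.79, 2.79, 3.14, 3.14, 3.14, 3.14].

## Interface

Orientations are given as a unit quaternion [w, x, y, z].
In Python, from bench import arm gives the robot as it stands. Calls block until the motion is done:
- arm.move_ptp(position, orientation): joint-space move of the TCP to a pose.
- arm.line_to(position, ori=None, speed=0.15): straight line of the TCP; ori=None keeps the orientation; speed is the mean speed in m/s.
- arm.goto_joints(angles): joint-space move.
- arm.grip(opening, force=None): opening from 0.0 (shut) to 1.0 (fully open); force is the grip in N (None keeps the last); returns when the fingers have stopped.
- arm.hold(seconds).
- arm.solve_ik(position, orientation): joint angles nearest the present ones, or None.
- arm.get_state(): the state.
- arm.get_image(name): name is "scene" or "top" or "wrist"; returns the picture (480x640x3 uint8, blue, green, red); there is no depth.
- arm.camera_params(name): a dict with "fov_y" (degrees; the focal length in pixels is half the picture's height over the tangent of half this angle, whatever the lens; pixels are square), "cx", "cy" (the principal point, pixels), "R" (3x3) and "t" (3): a world point X has camera coordinates R X + t. Camera axes: x right, y down, z forward; pixel columns grow to the right and rows downward; lengths in m; the calibration is good to about 2 mm. A picture is of the moment at which its call begins: read the wrist's pose just before it. camera_params takes no time and is no camera call; for the wrist camera it gives the pose at the moment of the call.
A pose or a line that the arm cannot do raises arm.MotionError and nothing moves.
- arm.job_done(): hands the job in, once; it reports no verdict.
The state is a dict: "t": time; "joints": joint angles; "joint_velocities": joint speeds; "joint_efforts": joint torques, N m; "tcp_pos": TCP position; "tool_rot": TCP orientation; "ft_force": force on the tool from outside, world axes, zero at the start; "moment": the same for the moment, N m; "grip_width": opening from 0.0 (shut) to 1.0 (fully open).
Only numpy, scipy, OpenCV 4.12 (cv2) and the standard library are available. Lean on these libraries where they do the work, as an engineer would, in place of code of your own. Each camera call takes 0.05 s, during which the arm holds its last target.

## Working session

There is one attempt and no reset: what is moved stays moved. The work goes in short steps, each a Python script; the robot and the scene stay as the last script left them, time stands still between calls to the robot, and variables do not carry over. Pictures are saved under pics/ and viewed, and the job is handed in when it is done.

```bash
mkdir -p pics; ls; python3 - <<'E'
from bench import arm
import cv2
for n in ["scene","top","wrist"]:
    p=arm.camera_params(n); print(n,p)
    cv2.imwrite(f"pics/{n}0.png",arm.get_image(n))
s=arm.get_state(); print(s)
E
```

```text
pics
scene {'fov_y': 50.365169273811865, 'cx': 325.79685645298264, 'cy': 237.16342966255434, 'R': array([[-0.68971385,  0.72405934, -0.00573353],
       [ 0.54217647,  0.5111777 , -0.66688983],
       [-0.47993695, -0.46307174, -0.74513427]]), 't': array([ 0.31216986, -0.17558566,  1.26503516])}
top {'fov_y': 47.30112827181167, 'cx': 327.99136435784874, 'cy': 247.25244414567004, 'R': array([[-0.02074187, -0.99931258, -0.03072685],
       [-0.99158633,  0.02448986, -0.1271094 ],
       [ 0.12777451,  0.02783184, -0.99141266]]), 't': array([0.02134215, 0.41410822, 1.10907322])}
wrist {'fov_y': 62.719082204325794, 'cx': 314.7654150974195, 'cy': 233.40599622449355, 'R': array([[ 0.22523741,  0.97429959, -0.00290031],
       [ 0.94118143, -0.21680968,  0.25917384],
       [ 0.25188415, -0.06110536, -0.96582633]]), 't': array([-0.57324905, -0.02939163,  0.39110675])}
{'t': 0.15, 'joints': array([ 1.19150240e+00,  2.07263592e-01,  1.54257624e+00,  5.73981377e-06,
        1.39349426e+00, -1.50460406e-01]), 'joint_velocities': array([ 0.0034821 , -0.00186207, -0.00528725, -0.00050277, -0.00029699,
       -0.00050711]), 'joint_efforts': array([ 4.56724119e-04, -3.71309352e+01, -2.81814462e+01,  6.98125153e-02,
        3.26019328e-02, -8.31255329e-05]), 'tcp_pos': array([0.13019489, 0.5594468 , 0.20455871]), 'tool_rot': array([-2.30672705e-04,  1.14167744e-01,  9.93461105e-01, -8.39615102e-04]), 'ft_force': array([0.03730408, 0.21313719, 0.5692431 ]), 'moment': array([ 0.05573101,  0.01756448, -0.01807341]), 'grip_width': 0.9990432673947498}
```

View pics/scene0.png

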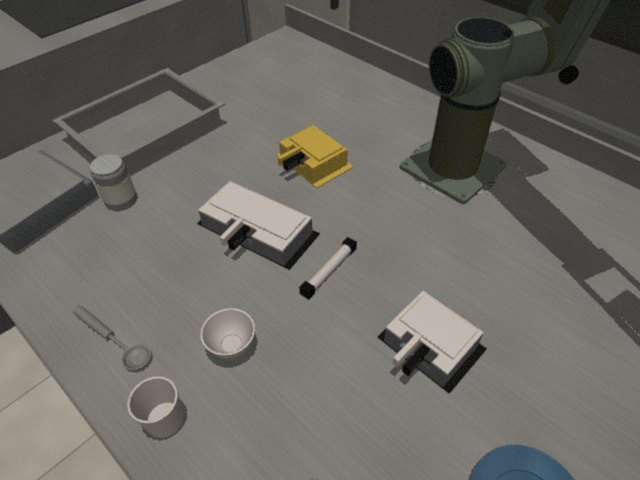

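View pics/top0.png

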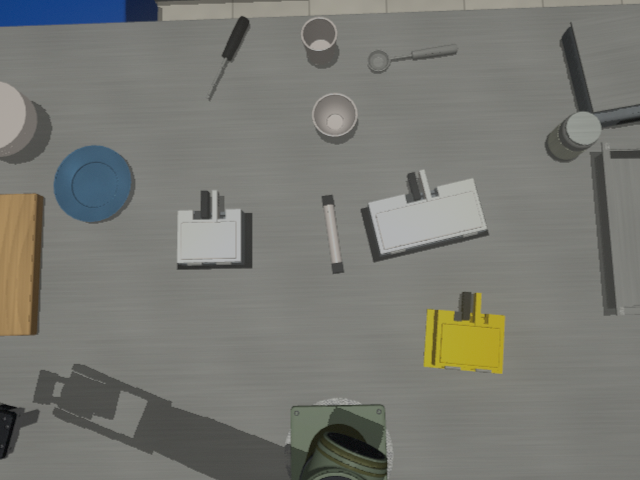

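View pics/wrist0.png

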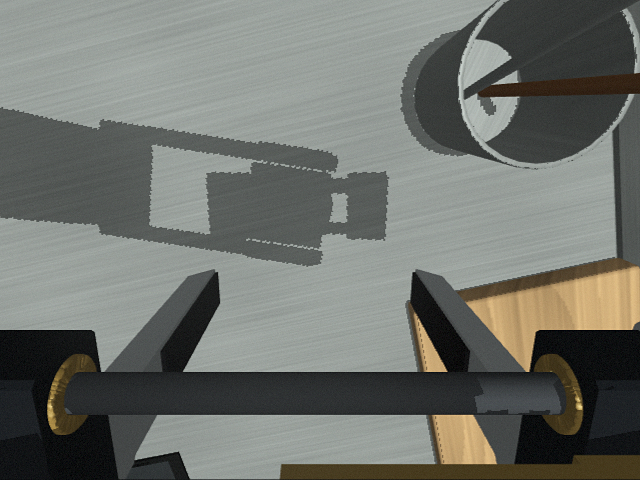

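Scene: the long lamp is at about (255,222), with its clip at about (235,235). Top: the long lamp is at about (428,217), with its white rib at about (425,185) and black tab at about (414,186). The short lamp is at (210,235) and the yellow decoy at (465,340). Next I'll enlarge the clip.

```bash
python3 - <<'E'
import cv2
a=cv2.imread("pics/top0.png")[160:265,355:500]; cv2.imwrite("pics/topc.png",cv2.resize(a,None,fx=5.5,fy=5.5,interpolation=cv2.INTER_CUBIC))
a=cv2.imread("pics/scene0.png")[175:275,190:325]; cv2.imwrite("pics/scenec.png",cv2.resize(a,None,fx=5.8,fy=5.8,interpolation=cv2.INTER_CUBIC))
E
```

```text
(no output)
```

View pics/topc.png

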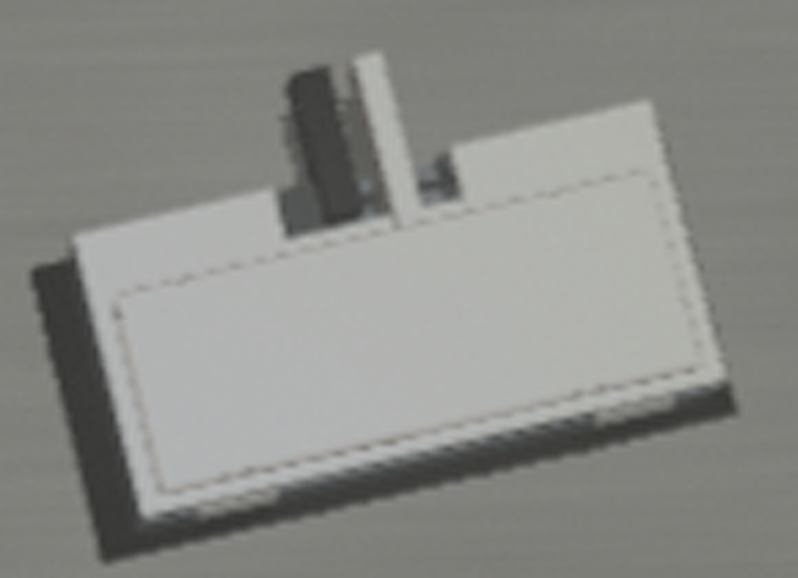

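View pics/scenec.png

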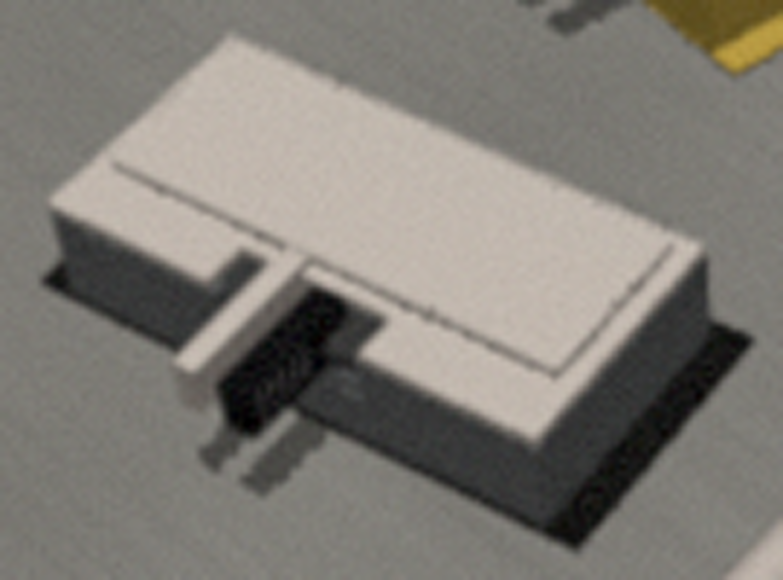

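```bash
cat > h.py <<'E'
import numpy as np, cv2
from bench import arm
def K(p,h=480):
    f=h/2/np.tan(np.radians(p["fov_y"])/2); return np.array([[f,0,p["cx"]],[0,f,p["cy"]],[0,0,1]])
def P(p): return K(p)@np.c_[p["R"],p["t"]]
def tri(views): # [(params,(u,v))]
    A=[]
    for p,(u,v) in views:
        M=P(p); A+= [u*M[2]-M[0], v*M[2]-M[1]]
    A=np.array(A); A/=np.linalg.norm(A[:,:3],axis=1)[:,None]
    X=np.linalg.lstsq(A[:,:3],-A[:,3],rcond=None)[0]
    res=[]
    for p,uv in views:
        q=P(p)@np.r_[X,1]; res.append(np.hypot(*(q[:2]/q[2]-uv)))
    return X,np.array(res)
def ray(p,uv,z):
    d=p["R"].T@np.linalg.inv(K(p))@np.r_[uv,1]; c=-p["R"].T@p["t"]
    return c+d*(z-c[2])/d[2]
def proj(p,X):
    q=P(p)@np.r_[X,1]; return q[:2]/q[2]
E
python3 - <<'E'
from h import *
pt,ps=arm.camera_params("top"),arm.camera_params("scene")
T=lambda U,V:((U+.5)/5.5-.5+355,(V+.5)/5.5-.5+160)
S=lambda U,V:((U+.5)/5.8-.5+190,(V+.5)/5.8-.5+175)
for n,t,s in [("FL",(76,238),(538,441)),("FR",(651,100),(52,203)),("NR",(724,380),(231,36)),("NL",(143,519),(705,245)),
 ("ribtip",(367,56),(190,361)),("tabtip+y",(290,78),(247,398))]:
    X,r=tri([(pt,T(*t)),(ps,S(*s))]); print(n,X.round(4),r.round(2),ray(pt,T(*t),.056).round(4),ray(ps,S(*s),.056).round(4))
E
```

```text
FL [ 0.5015 -0.0734  0.0477] [0.03 0.03] [ 0.4997 -0.0731  0.056 ] [ 0.5059 -0.0678  0.056 ]
FR [ 0.5473 -0.2882  0.0499] [0.17 0.16] [ 0.546  -0.2869  0.056 ] [ 0.55  -0.282  0.056]
NR [ 0.4422 -0.3102  0.0501] [0.59 0.53] [ 0.4405 -0.3077  0.056 ] [ 0.4464 -0.3055  0.056 ]
NL [ 0.3958 -0.0954  0.0498] [0.44 0.41] [ 0.3945 -0.0943  0.056 ] [ 0.4004 -0.0918  0.056 ]
ribtip [ 0.5652 -0.1827  0.0573] [0.15 0.16] [ 0.5657 -0.1831  0.056 ] [ 0.5644 -0.1834  0.056 ]
tabtip+y [ 0.5599 -0.1557  0.0538] [0.78 0.81] [ 0.5582 -0.1543  0.056 ] [ 0.5617 -0.1555  0.056 ]
```

```bash
cat >> h.py <<'E'
from scipy.spatial.transform import Rotation as Ro
YAW=np.radians(12.)
def ax(yaw=None):
    y=YAW if yaw is None else yaw
    return np.array([np.cos(y),np.sin(y),0]),np.array([-np.sin(y),np.cos(y),0])
def pose(C,th,tilt=0,back=0.,flip=False):
    """C: clip point when shut; returns TCP pos, quat with grasp point on the clip at opening th"""
    ex,ey=ax(); r=Ro.from_rotvec(-th*ey)
    H=C-0.133*ex+np.array([0,0,.002])
    c=H+r.apply(C-H)
    s=-1 if flip else 1
    R0=np.c_[np.cross(s*ey,[0,0,-1]),s*ey,[0,0,-1]]
    R=Ro.from_rotvec(-(th+tilt)*ey)*Ro.from_matrix(R0)
    z=R.as_matrix()[:,2]
    q=R.as_quat(); return c+z*(0.019-back),np.r_[q[3],q[:3]]
E
python3 - <<'E'
from h import *
C=np.array([.547,-.177,.045])
for fl in (0,1):
  for tilt in (0,-.3,-.5):
    print(fl,tilt)
    for th in np.radians([0,20,40,50,60,70]):
        p,q=pose(C,th,tilt,0,fl); j=arm.solve_ik(p,q); print(round(th,2),p.round(3),None if j is None else np.round(j,2))
    for b in (.05,.1): 
        p,q=pose(C,np.radians(55),tilt,b,fl); j=arm.solve_ik(p,q); print('back',None if j is None else np.round(j,2))
E
```

```text
0 0
0.0 [ 0.547 -0.177  0.026] [-0.46  0.41  1.68 -0.    1.05 -2.24]
0.35 [ 0.546 -0.177  0.073] [-0.62  0.19  1.91  0.35  0.83 -2.61]
0.7 [ 0.53  -0.181  0.116] None
0.87 [ 0.516 -0.184  0.135] [-0.99  0.02  2.22  1.13  0.91  2.77]
1.05 [ 0.5   -0.187  0.152] [-1.14  0.04  2.29  1.31  1.06  2.5 ]
1.22 [ 0.481 -0.191  0.165] [-1.28  0.14  2.34  1.41  1.25  2.27]
back [-1.19 -0.1   2.29  1.13  1.11  2.68]
back [-1.32 -0.21  2.3   1.04  1.25  2.72]
0 -0.3
0.0 [ 0.542 -0.178  0.027] [-0.37  0.58  1.46 -0.17  1.36 -2.1 ]
0.35 [ 0.541 -0.178  0.072] [-0.49  0.31  1.71  0.04  1.08 -2.29]
0.7 [ 0.525 -0.182  0.113] [-0.68  0.08  1.96  0.4   0.89 -2.68]
0.87 [ 0.512 -0.184  0.132] None
1.05 [ 0.496 -0.188  0.147] None
1.22 [ 0.478 -0.192  0.16 ] [-1.13 -0.07  2.27  1.11  1.04  2.72]
back None
back None
0 -0.5
0.0 [ 0.538 -0.179  0.028] [-0.33  0.71  1.3  -0.25  1.57 -2.05]
0.35 [ 0.537 -0.179  0.072] [-0.42  0.42  1.57 -0.09  1.28 -2.17]
0.7 [ 0.521 -0.182  0.112] [-0.58  0.15  1.83  0.16  1.03 -2.44]
0.87 [ 0.509 -0.185  0.13 ] [-0.7   0.03  1.96  0.36  0.95 -2.66]
1.05 [ 0.493 -0.188  0.14
[... 884 characters left out ...]
 [ 0.496 -0.188  0.147] [-0.96 -0.07  2.18  0.9   0.92 -0.14]
1.22 [ 0.478 -0.192  0.16 ] [-1.13 -0.07  2.27  1.11  1.04 -0.43]
back [-0.96 -0.17  2.14  0.73  1.01  0.05]
back [-1.05 -0.27  2.13  0.69  1.15  0.07]
1 -0.5
0.0 [ 0.538 -0.179  0.028] [-0.33  0.71  1.3  -0.25  1.57  1.09]
0.35 [ 0.537 -0.179  0.072] [-0.42  0.42  1.57 -0.09  1.28  0.97]
0.7 [ 0.521 -0.182  0.112] [-0.58  0.15  1.83  0.16  1.03  0.7 ]
0.87 [ 0.509 -0.185  0.13 ] [-0.7   0.03  1.96  0.36  0.95  0.48]
1.05 [ 0.493 -0.188  0.145] [-0.84 -0.06  2.08  0.6   0.92  0.2 ]
1.22 [ 0.476 -0.192  0.157] [-1.   -0.12  2.19  0.84  0.98 -0.1 ]
back [-0.81 -0.12  2.01  0.45  1.05  0.36]
back [-0.86 -0.21  1.99  0.44  1.17  0.37]
```

```bash
python3 - <<'E'
from h import *
C=np.array([.547,-.177,.045])
p,q=pose(C,0,-.2,.10,1)
arm.move_ptp(p+[0,0,.06],q)
w=arm.camera_params("wrist"); im=arm.get_image("wrist"); cv2.imwrite("pics/w1.png",im)
np.save("w1.npy",w,allow_pickle=True)
print(proj(w,C),-w["R"].T@w["t"],arm.get_state()["t"], arm.get_state()["tcp_pos"],p)
E
```

```text
[314.09661849 208.82318725] [ 0.67191433 -0.15055272  0.34513827] 3.1917 [ 0.56298628 -0.17272613  0.18444638] [ 0.56274056 -0.17365424  0.12438539]
```

View pics/w1.png

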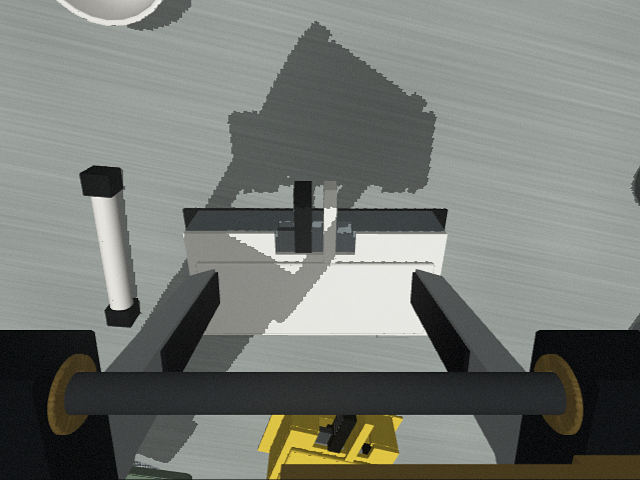

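```bash
python3 - <<'E'
from h import *
a=cv2.imread("pics/w1.png")[170:270,250:380]; cv2.imwrite("pics/w1c.png",cv2.resize(a,None,fx=6,fy=6,interpolation=cv2.INTER_CUBIC))
C=np.array([.547,-.177,.045]); ex,ey=ax()
p,q=pose(C,0,-.2,.10,1)
arm.line_to(p+[0,0,.03]+.05*ey,speed=.1)
w=arm.camera_params("wrist"); im=arm.get_image("wrist"); cv2.imwrite("pics/w2.png",im)
np.save("w2.npy",w,allow_pickle=True)
u=proj(w,C);print(u); u0,v0=np.int32(u)-[65,50]
print(u0,v0)
cv2.imwrite("pics/w2c.png",cv2.resize(im[v0:v0+100,u0:u0+130],None,fx=6,fy=6,interpolation=cv2.INTER_CUBIC))
E
```

```text
[378.66908113 224.12745838]
313 174
```

View pics/w1c.png

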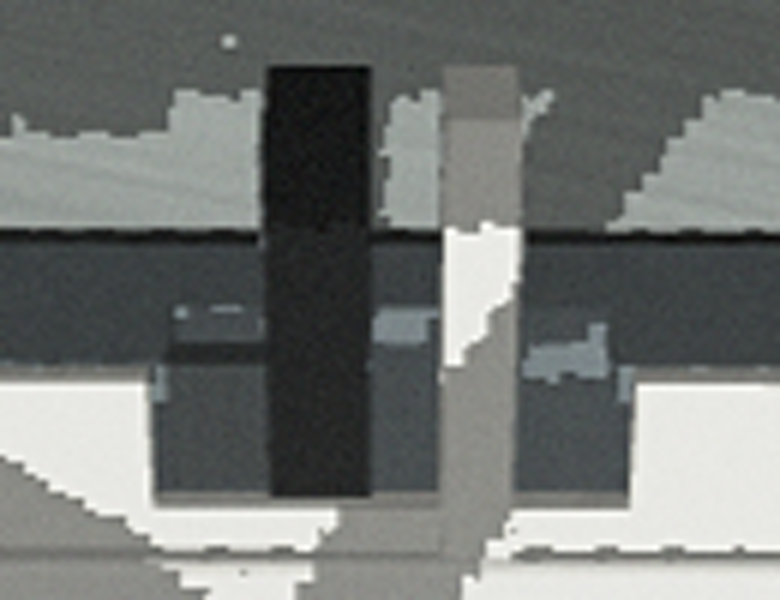

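View pics/w2c.png

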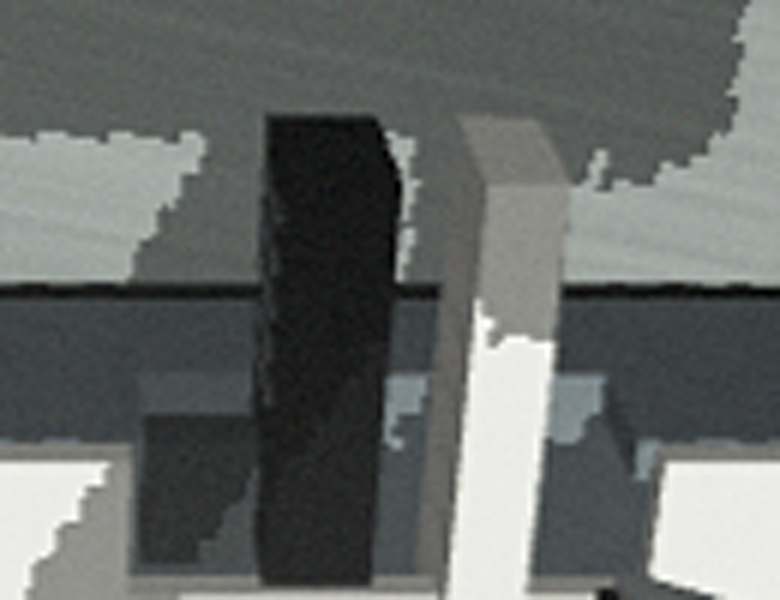

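```bash
python3 - <<'E'
from h import *
pt,ps=arm.camera_params("top"),arm.camera_params("scene")
w1,w2=[np.load(f"w{i}.npy",allow_pickle=True).item() for i in (1,2)]
A=lambda U,V:((U+.5)/6-.5+250,(V+.5)/6-.5+170)
B=lambda U,V:((U+.5)/6-.5+313,(V+.5)/6-.5+174)
T=lambda U,V:((U+.5)/5.5-.5+355,(V+.5)/5.5-.5+160)
ex,ey=ax()
L=lambda X:(X@ex,X@ey,X[2])
for n,a,b,t in [("ribtop+y",(442,118),(487,185),(354,58)),("ribtop-y",(520,118),(569,184),(381,55)),("ribbot+y",(444,66),(458,116),None),("ribbot-y",(519,66),(538,117),None),("tabbot+y",(266,66),(267,116),None),("tabbot-y",(372,66),(378,116),None),("tabtop-y",(372,118),(400,185),(328,68))]:
    v=[(w1,A(*a)),(w2,B(*b))]
    X,r=tri(v); print(n,X.round(4),r.round(2),np.round(L(X),4))
    if t: X,r=tri(v+[(pt,T(*t))]); print("   +top",X.round(4),r.round(2),np.round(L(X),4))
E
```

```text
ribtop+y [ 0.57   -0.1792  0.0588] [0.25 0.28] [ 0.5203 -0.2938  0.0588]
   +top [ 0.567  -0.1802  0.0506] [0.45 1.98 0.61] [ 0.5171 -0.2942  0.0506]
ribtop-y [ 0.5714 -0.1893  0.0566] [0.24 0.26] [ 0.5195 -0.304   0.0566]
   +top [ 0.5684 -0.1906  0.0485] [0.46 1.94 0.6 ] [ 0.5164 -0.3046  0.0485]
ribbot+y [ 0.569  -0.1803  0.0339] [0.19 0.2 ] [ 0.5191 -0.2947  0.0339]
ribbot-y [ 0.5708 -0.1906  0.0329] [0.08 0.09] [ 0.5187 -0.3051  0.0329]
tabbot+y [ 0.5646 -0.1563  0.036 ] [0.25 0.27] [ 0.5198 -0.2702  0.036 ]
tabbot-y [ 0.5665 -0.1707  0.0328] [0.17 0.19] [ 0.5187 -0.2847  0.0328]
tabtop-y [ 0.5657 -0.1709  0.0526] [0.41 0.44] [ 0.5178 -0.2848  0.0526]
   +top [ 0.564  -0.171   0.0478] [0.57 1.6  0.68] [ 0.5161 -0.2845  0.0478]
```

```bash
cat >> h.py <<'E'
C=.5015*ax()[0]-.291*ax()[1]+np.array([0,0,.045])
TILT=-.2
E
python3 - <<'E'
from h import *
print(C)
arm.grip(.64)
p,q=pose(C,0,TILT,.08,1); arm.line_to(p,q,speed=.15)
p,q=pose(C,0,TILT,0,1); arm.line_to(p,q,speed=.08)
s=arm.get_state(); print(s["t"],s["tcp_pos"]-p,s["ft_force"].round(2),s["grip_width"])
cv2.imwrite("pics/w3.png",arm.get_image("wrist")); cv2.imwrite("pics/s3.png",arm.get_image("scene")[150:330,150:390].repeat(3,0).repeat(3,1))
E
```

```text
[ 0.55104332 -0.18037324  0.045     ]
6.4667 [ 0.00074107 -0.00027582  0.00068107] [-0.14 -0.43 -0.53] 0.6396778624443037
```

View pics/w3.png

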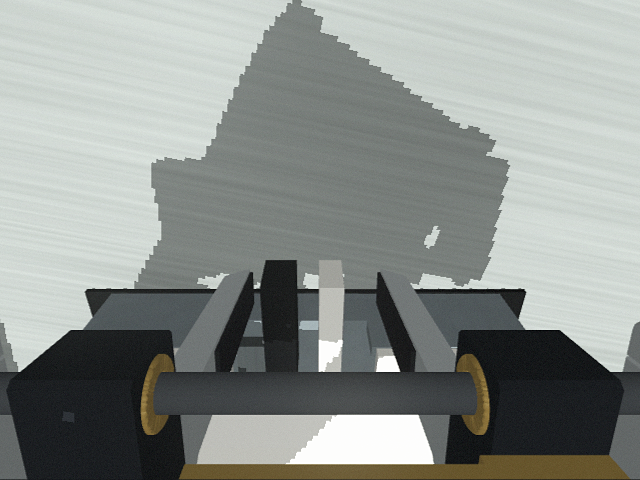

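View pics/s3.png

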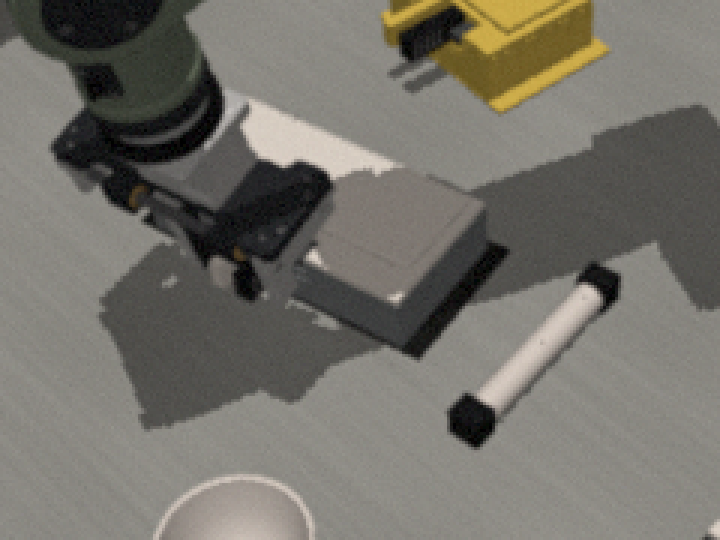

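The finger tips at columns 250 and 380 straddle the tab (264–298) and rib (319–344). The pressed-clip midline is at about 313 and the finger midline at 315, so they line up. Next I'll squeeze.

```bash
python3 - <<'E'
from h import *
f0=arm.get_state()["ft_force"]
arm.grip(.15,force=20)
s=arm.get_state(); print(s["t"],s["grip_width"]*94,(s["ft_force"]-f0).round(2), ax()[1]@(s["ft_force"]-f0))
cv2.imwrite("pics/w4.png",arm.get_image("wrist"))
E
```

```text
7.2333 24.897672510203964 [-0.37  4.01  0.06] 3.99696881614963
```

View pics/w4.png

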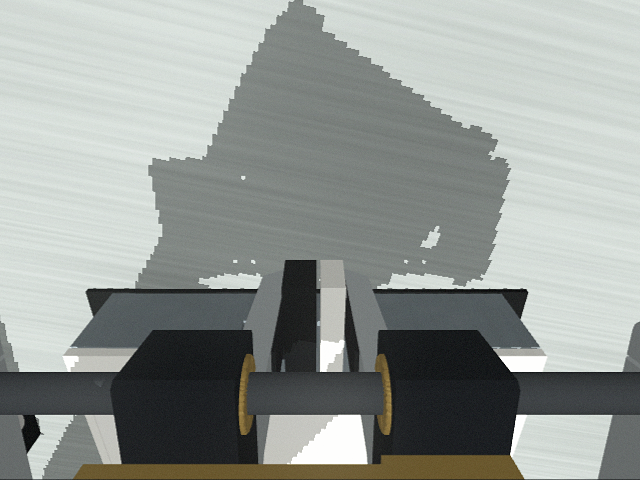

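The tab is fully pressed: 25 mm over both, and the tab touches the rib in the picture. Next I'll swing the diffuser up.

```bash
python3 - <<'E'
from h import *
f0=arm.get_state()["ft_force"]
for d in [4,10,17,24,31,38,45,52,58]:
    p,q=pose(C,np.radians(d),TILT,0,1)
    try: arm.line_to(p,q,speed=.07)
    except arm.MotionError as e: print(d,"ERR",e); break
    s=arm.get_state(); f=s["ft_force"]-f0
    print(d,round(s["t"],2),f.round(1),round(s["grip_width"]*94,1),(s["tcp_pos"]-p).round(4))
    if np.linalg.norm(f)>30: print("stop"); break
cv2.imwrite("pics/w5.png",arm.get_image("wrist")); cv2.imwrite("pics/s5.png",arm.get_image("scene"))
E
```

```text
4 7.57 [ 1.4  0.2 -2.5] 24.8 [0.0001 0.0002 0.0003]
10 7.91 [ 0.4  2.  -1.5] 24.7 [-0.      0.0002  0.0004]
17 8.28 [ 1.6  1.7 -1.5] 24.8 [-0.0001  0.0002  0.0003]
24 8.66 [1.4 1.1 0.3] 24.5 [-0.0001  0.0002  0.0003]
31 9.03 [1.2 1.6 0. ] 24.4 [-0.0002  0.0002  0.0003]
38 9.41 [0.5 1.4 0.7] 24.6 [-0.0002  0.0002  0.0003]
45 9.78 [1.3 0.4 0.4] 24.5 [-0.0002  0.0003  0.0003]
52 10.16 [1.  0.5 1.8] 24.6 [-0.0002  0.0003  0.0002]
58 10.5 [0.9 1.2 2.1] 24.7 [-0.0001  0.0003  0.0002]
```

View pics/s5.png

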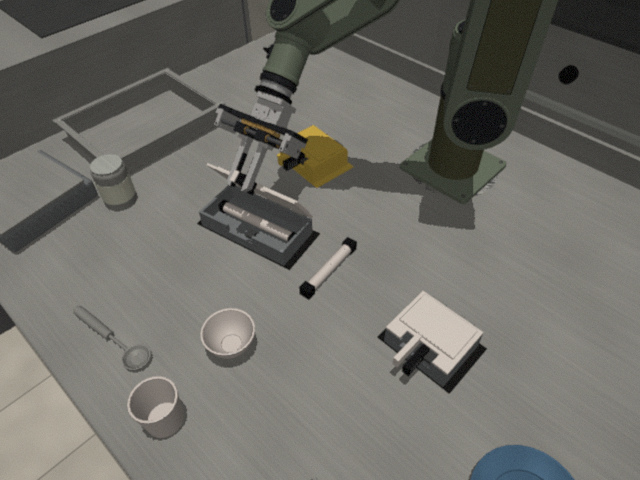

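View pics/w5.png

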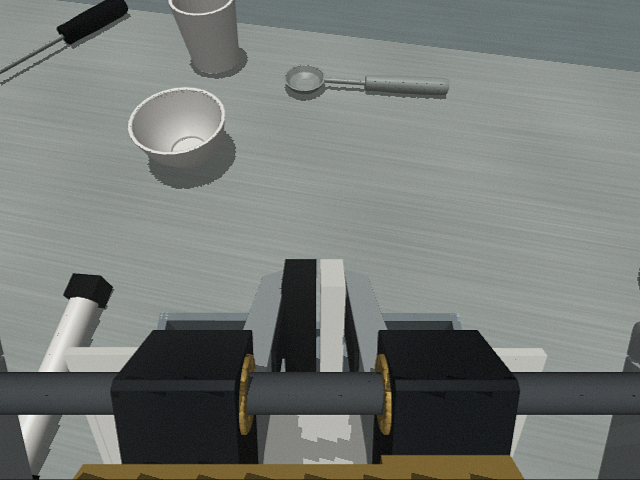

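The scene picture shows the frame open, with the tube visible inside at (255,220) and the diffuser up at (260,190). Next I'll let go and back off along the tool axis.

```bash
python3 - <<'E'
from h import *
arm.grip(.64,force=20)
s=arm.get_state(); print(s["t"],s["grip_width"],s["ft_force"].round(1))
p,q=pose(C,np.radians(58),TILT,.10,1)
try:
    arm.line_to(p,q,speed=.1)
    arm.line_to(p+[0,0,.08],speed=.15)
except arm.MotionError as e: print(e)
s=arm.get_state(); print(s["t"],s["tcp_pos"],s["ft_force"].round(1))
for n in ("wrist","scene","top"): cv2.imwrite(f"pics/{n}6.png",arm.get_image(n))
E
```

```text
11.325 0.6410809376228975 [ 0.7 -0.2  0.2]
13.1583 [ 0.43378939 -0.20466663  0.29332434] [-0.8  0.3 -0.4]
```

View pics/scene6.png

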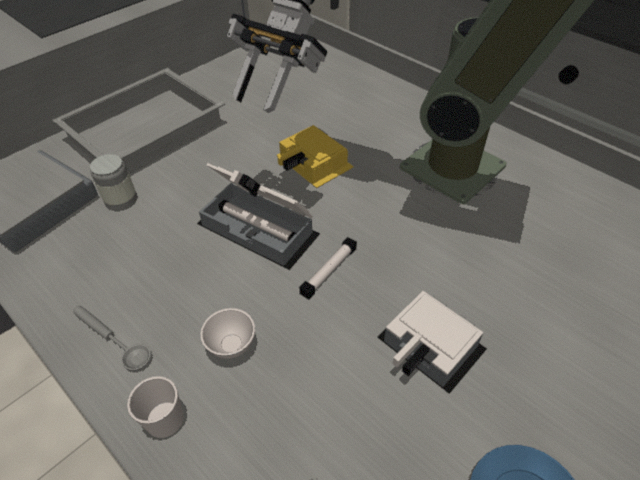

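View pics/wrist6.png

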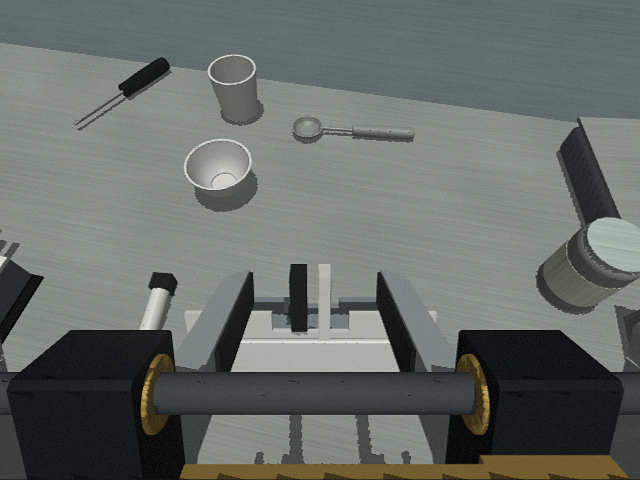

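View pics/top6.png

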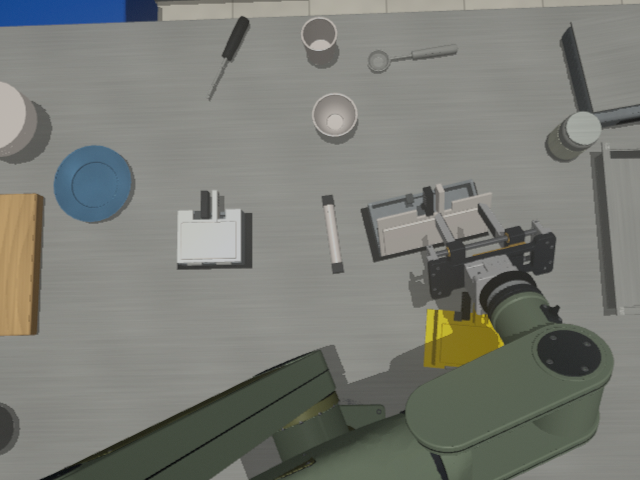

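The gripper is clear. The diffuser stands open with its clip at about (246,183) in the scene picture, and the short lamp is still shut. As a check I'll measure the angle and confirm it holds still.

```bash
python3 - <<'E'
from h import *
ex,ey=ax(); H=C-.133*ex+[0,0,.002]
im0=cv2.imread("pics/scene6.png")
arm.hold(.5); im=arm.get_image("scene"); print("moved px",(cv2.absdiff(im,im0)[150:250,190:330].max(2)>40).sum())
ps=arm.camera_params("scene")
a=cv2.resize(im[150:250,190:330],None,fx=5.7,fy=5.7,interpolation=cv2.INTER_CUBIC)
for d,c in [(40,(255,0,0)),(50,(0,255,255)),(58,(0,255,0)),(66,(0,0,255))]:
    r=Ro.from_rotvec(-np.radians(d)*ey)
    for dy in (-.013,-.005):   # rib tip, top edge corners
        X=H+r.apply(C+.017*ex+dy*ey+[0,0,.011]-H); u=proj(ps,X); cv2.circle(a,tuple(np.int32((u-[190,150]+.5)*5.7)),3,c,-1)
cv2.imwrite("pics/s7.png",a)
E
```

```text
moved px 1
```

View pics/s7.png

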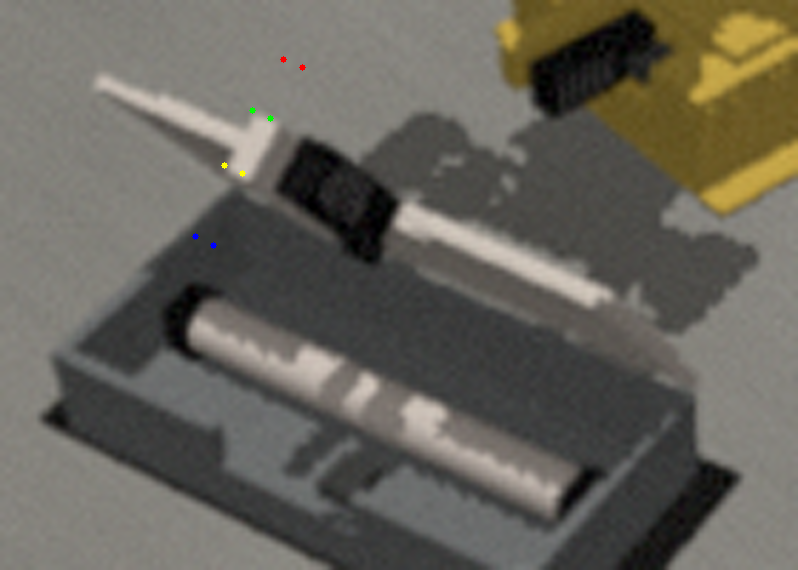

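The rib tip's top edge, at about (265,117) in the enlarged crop, matches the 58° marks. The picture doesn't change over half a second.

```bash
python3 -c "
from bench import arm
print(arm.get_state()['t']); arm.job_done()"
```

```text
13.8583
the job is handed in; nothing more can be done
```

The long lamp's diffuser is standing open at about 58°, and I handed the job in at 13.9 s of the 32 s allowed. I squeezed the black tab against the rib with 20 N, swung the diffuser up about its hinge, let go and backed the gripper clear.

**Last checks**
- **Squeeze:** the fingers closed to about 25 mm over rib and tab, so the tab was fully pressed (26 mm expected).
- **Forces:** the wrist force rose by no more than about 4 N at the readings after the squeeze and each swing step.
- **Opening:** after release, the rib tip in the scene picture lay on the marks I projected for 58°. The picture did not change over half a second.
- **Rest of the scene:** the short lamp is shut, and nothing else appears to have moved.

**Disagreement:** the fixed cameras and the wrist camera placed the clip 2–4 mm apart. I relied mainly on the wrist camera, and the view just before gripping showed the fingers centred on the clip.

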